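# Hang the lopsided price board level

## Robot

A 6-joint arm with a two-finger parallel gripper is mounted at the origin on the work surface. World frame = base frame: x ahead of the robot, y to its left, z up, the work surface at z = 0. Lengths are in m, angles in rad, forces in N, time in s.
With the tool pointing down it reaches from about 0.375 to 0.9 m from the base axis. Payload 3.1 kg.
Tool frame: the origin (TCP) lies at the very end of the fingers, on their centre line; the grasp point (between the pads) lies 19 mm behind it; z points along the fingers, y is the line along which they close (so a half turn about z gives the same grasp; the last joint's range is limited). The gripper opens to 87 mm and grips with 3 to 60 N. Pads are 19 mm wide; open, the fingers measure 117 mm over their backs; the gripper's body (75 mm by 190 mm) begins 51 mm behind the grasp point.
Start: joints at [-1.476, 0.527, 1.433, -0, 1.181, -0.178], TCP at [0.168, -0.602, 0.223] pointing down, gripper open.
Joint ranges: [-3.08, 3.08], [-0.75, 2.2], [0.22, 2.44], [-1.43, 4.57], [0, 2.65], [-2.85, 2.85]. Speed limits (rad/s): [2.79, 2.79, 3.14, 3.14, 3.14, 3.14].

## Interface

Orientations are given as a unit quaternion [x, y, z, w].
In Python, from rig import robot gives the robot as it stands. The module is installed in compiled form; this text tells all that it offers.
- The arm moves only by the tool servo_tool, never from a script. Its argument "rows" is one flat list of numbers, 5 for each row, row after row: the closure, from -1 (fully open) to 1 (shut), so that 0 is half open, then the shift along the tool's x, y, z in m, then the turn about the tool's z in degrees. A call has 1 to 5 rows; each row shifts and turns the commanded pose from where the row before left it, along the tool's axes as they then stand; what a row does not reach is not made up. A row lasts 1/12 s, in which the tool goes at most 41.7 mm and 7.16 degrees, less where a joint would pass 70% of its speed; a pose out of reach is approached as far as the arm can. A call with a gripper value outside its range is refused whole. The fingers move at their own pace and stop on an object; "newtons" is the grip in N (left out, the last holds). Time passes only in rows, so rows that do not move let the fingers close. It gives the time, the measured TCP pose, the force, the opening and the grip force at its end, in the units of the state.
- robot.get_obs(): the state, without advancing time (a new reading comes with each control period).
- robot.camera(name): name is "side" or "top"; returns a dict with "pixels" (420x560x3 uint8, red, green, blue), "intrinsics" (3x3 intrinsics, pixels), "rvec" (rotation vector, rad) and "tvec" (3), from world to camera coordinates, as OpenCV has them. Camera axes: x right, y down, z forward; pixel columns grow to the right and rows downward; lengths in m; the calibration is good to about 2 mm. A picture is of the moment at which its call begins. There is no depth.
- robot.hand_in(): hands the job in; it is judged then, once.
Trained networks look in a picture, given as the dict that the camera call returned (one of the last four; its "shot" number tells which), for a name from the list of things; names that differ only in an ending like _2 or _b are one class to them, and where a whole thing is asked for, a point or a joint stands for the part that bears it (a point fixed in the world has none). Each returns a list of dicts, best first, with "score" (0 to 1); they miss things now and then, are a little off and sometimes report something else, mostly with a low value. They report only what shows in the picture. A call takes as long as a camera call. They do not tell look-alikes from the thing itself.
- robot.spot_in(picture, query): "at" ([x, y, z] in m, in world coordinates, good to about 4 mm: the middle of the surface that is visible of it).
- robot.outline_of(picture, query): "region" (420x560 bool, what is visible of it).
- robot.place_of(picture, query): "at" ([x, y, z] in m, in world coordinates, good to about 4 mm: a listed point, or the origin of a listed thing).
The state is a dict: "time": time; "q": joint angles; "joint_velocities": joint speeds; "joint_torque": joint torques, N m; "position": TCP position; "tool_rot": TCP orientation; "ft_force": force on the tool from outside, world axes, zero at the start; "moment": the same for the moment, N m; "grip_width": finger opening in m; "grip_force": force on a finger pad.
Only numpy, scipy, OpenCV 4.12 (cv2) and the standard library are available. Lean on these libraries where they do the work, as an engineer would, in place of code of your own. Each camera call takes 0.05 s, during which the arm holds its last target. There are 200 camera calls.

## Task

Lift the green price board out of its wooden rest and hang it on the telescopic stand's hook by whichever of its four holes lets it hang most nearly level, slid fully home, flush against the hook's black collar; then let go and leave it hanging, no longer swinging. The height at which the stand is set is not known exactly, so feel for the hook or look at it, and push gently: no more than about 25 N on the stand. Do not drop the board, and leave the bottle, cup, lunch pack and tin where they are.

Things in the scene. Friction and masses are not known exactly. Their poses are not given: they have to be found in the camera images.
- board: Green price board standing in the rest: panel 8 mm thick (x), 190 wide (y), 180 tall (z). Origin: middle of its lower edge, 8 mm above the table at the start. Pale grip tab on the middle of its top edge: 12 thick (x), 32 wide (y), z = 180 to 216. Row of four round 12 mm through holes, 22 apart, at z = 165. Bare board 150 g, balanced about y = 0; with chalk holder 430 g.
- clip (a joint): Red chalk holder (280 g) clamped on the board: its centre's y in the board's frame, m (-0.055 to 0.055, 0 = middle), at z = 50 mm. 50 mm wide, 44 tall; straddles the panel evenly, standing out 20 mm from its mid-plane on both sides. Clamped hard: it does not slide.
- hole1 (a point): Centre of hole 1 of 4, at y = -33 mm, z = 165 mm in the board's frame, midway through the panel; the rod of the hook passes through along x.
- hole2 (a point): Centre of hole 2 of 4, at y = -11 mm, z = 165 mm in the board's frame, midway through the panel; the rod of the hook passes through along x.
- hole3 (a point): Centre of hole 3 of 4, at y = 11 mm, z = 165 mm in the board's frame, midway through the panel; the rod of the hook passes through along x.
- hole4 (a point): Centre of hole 4 of 4, at y = 33 mm, z = 165 mm in the board's frame, midway through the panel; the rod of the hook passes through along x.
- rest: Fixed wooden rest, 70 x 200 mm, 28 tall, with a groove along its y, 10 mm wide and 20 deep, in which the board stands. Origin under its middle.
- stand: Fixed rigid telescopic steel stand: round foot 140 mm across, 12 tall; outer tube and 32 mm black clamp ring up to z = 163; 14 mm inner stem above, ending 4 mm above the hook rod's axis at the collar. Origin under the foot's centre, z up the stem. The hook rod leaves the stem along the stand's -x, towards the robot (see the point collar).
- collar (a point): Point on the table plumb below the collar's front face (stand's x = -42 mm, y = 0). Black collar 22 mm across. Bare 7 mm steel rod from it to a rounded tip at stand's x = -98, climbing 5 degrees to the tip. Rod axis at the collar: 211 to 239 mm above the table, set anew each time, not measured. Board fully home: mid-plane at stand's x = -46.
- tea: Bystander: tea bottle, 60 mm across, 190 tall. Origin under its middle.
- cup: Bystander: white cup, 72 mm across, 85 tall. Origin under its middle.
- bento: Bystander: lunch pack, 110 x 170 mm, 48 tall. Origin under its middle.
- tin: Bystander: yellow tin, 90 x 65 mm, 56 tall. Origin under its middle.
There are look-alikes about, which are no part of the job. There is more than one size of the board; the job needs the largest.

How it is judged:
On the way:
1. the board is lifted upright clear of the rest (z of board in the frame of rest above 0.05 m and angle between board's own z axis and vertical below 0.35 rad), for 0.1 s.
At the end, for the whole second after the job is handed in: Board hangs still and released on the hook by the hole nearest to level (if the holder is within 4 mm of a tie, either neighbour): upright within 0.15 rad, square to the rod within 0.2 rad, within 8 mm of home at the collar; under 0.04 m/s and 0.4 rad/s (((x of hole1 in the frame of stand between -0.054 and -0.038 m and y of hole1 in the frame of stand between -0.006 and 0.006 m and z of hole1 in the frame of stand between 0.195 and 0.25 m and value of joint clip between -0.06 and -0.0298 m) or (x of hole2 in the frame of stand between -0.054 and -0.038 m and y of hole2 in the frame of stand between -0.006 and 0.006 m and z of hole2 in the frame of stand between 0.195 and 0.25 m and value of joint clip between -0.0378 and 0.004 m) or (x of hole3 in the frame of stand between -0.054 and -0.038 m and y of hole3 in the frame of stand between -0.006 and 0.006 m and z of hole3 in the frame of stand between 0.195 and 0.25 m and value of joint clip between -0.004 and 0.0378 m) or (x of hole4 in the frame of stand between -0.054 and -0.038 m and y of hole4 in the frame of stand between -0.006 and 0.006 m and z of hole4 in the frame of stand between 0.195 and 0.25 m and value of joint clip between 0.0298 and 0.06 m)) and angle between board's own z axis and vertical below 0.15 rad and angle between the x axis of board and the x axis of stand, either way round below 0.2 rad and contact force between board and stand above 2.5 N and contact force between board and the fingers below 0.05 N and linear speed of board below 0.04 m/s and angular speed of board below 0.4 rad/s); the robot touches nothing.
It fails at once if more than 25 N between the board and the stand (contact force between board and stand above 25 N).
It fails at once if more than 25 N between the robot and the stand (contact force between any of the fingers, the arm and stand above 25 N).
It fails at once if the board falls over or drops to the table (angle between board's own z axis and vertical above 0.7 rad or height (world z) of board below 0.003 m).
It fails at once if a bystander is moved by more than 30 mm (distance of any of tea, cup, bento, tin from where it was at the start of the episode above 0.03 m).
It also fails if it takes over 66 s, if anything falls off the work surface, if the arm or the gripper's body presses on something with over 40 N, if the wrist force passes 120 N, or if a joint passes its speed limit or range.

## Working session

There is one attempt and no reset: what is moved stays moved. The work goes in short steps, Python scripts to look and compute and a tool call to move; the robot and the scene stay as the last step left them, time stands still between calls to the robot, and variables do not carry over. Pictures are saved under pics/ and viewed, at most 10 in all, crops included, and the job is handed in when it is done.

Besides the shell and the picture viewer there is one more tool, called in YAML: its name, and indented under it one key for each argument. servo_tool: Moves the arm, as the interface text tells. Its arguments: {"type":"object","properties":{"rows":{"type":"array","items":{"type":"number"}},"newtons":{"type":"number"}},"required":["rows"]}

```bash
mkdir -p pics; cat > h.py <<'E'
from rig import robot
import numpy as np, cv2
def snap(n,f):
    p=robot.camera(n); cv2.imwrite('pics/'+f,p["pixels"][:,:,::-1]); return p
def proj(p,X):
    return cv2.projectPoints(np.array(X,float).reshape(-1,3),np.array(p["rvec"],float),np.array(p["tvec"],float),np.array(p["intrinsics"],float),None)[0][:,0]
def ray(p,uv):
    R=cv2.Rodrigues(np.array(p["rvec"],float))[0]; c=-R.T@np.array(p["tvec"],float).ravel()
    d=R.T@np.linalg.inv(np.array(p["intrinsics"]))@np.array([uv[0],uv[1],1.]); return c,d
def onplane(p,uv,ax,val):
    c,d=ray(p,uv); return c+d*(val-c[ax])/d[ax]
E
python3 - <<'E'
from h import *
o=robot.get_obs(); print(o)
P={}
for n in("side","top"):
    p=snap(n,n+"0.png"); 
    c,d=ray(p,(280,210)); print(n,c.round(3),d.round(3))
    for q in("board","clip","hole1","hole4","rest","stand","collar","tea","cup","bento","tin"):
        print(n,q,[(np.round(r["at"],3).tolist(),round(r["score"],2)) for r in robot.place_of(p,q)] if q!="clip" else [(np.round(r["at"],3).tolist(),round(r["score"],2)) for r in robot.spot_in(p,q)])
E
```

```text
{'time': 0.0, 'q': array([-1.47650674e+00,  5.28462364e-01,  1.43389747e+00, -2.26989372e-05,
        1.18137898e+00, -1.78522565e-01]), 'joint_velocities': array([-0.00058352, -0.00082788,  0.0004505 , -0.00140464, -0.00087186,
        0.00038588]), 'joint_torque': array([ 5.50988661e-04, -4.40033698e+01, -1.76589721e+01,  6.33021654e-02,
        5.80996647e-02, -1.75086948e-04]), 'position': array([ 0.16833938, -0.60114789,  0.2215755 ]), 'tool_rot': array([ 9.90709950e-01,  1.35987662e-01,  3.46951546e-05, -1.07256924e-03]), 'ft_force': array([0.06018094, 0.2169823 , 0.70655922]), 'moment': array([ 0.03170698, -0.03220747,  0.02601578]), 'grip_force': 0.0, 'grip_width': 0.08730191306078157}
side [0.206 0.879 0.657] [ 0.239 -0.831 -0.502]
side board [([0.512, -0.191, 0.006], 0.87), ([0.501, -0.402, 0.003], 0.67), ([0.249, -0.355, 0.001], 0.57)]
side clip [([0.494, -0.183, 0.068], 0.6), ([0.493, -0.393, 0.042], 0.53)]
side hole1 [([0.508, -0.402, 0.129], 0.94), ([0.257, -0.352, 0.123], 0.94), ([0.476, -0.406, 0.126], 0.93), ([0.492, -0.409, 0.128], 0.83), ([0.499, -0.221, 0.174], 0.
[... 1410 characters left out ...]
, ([0.523, -0.407, 0.131], 0.79), ([0.513, -0.404, 0.126], 0.79), ([0.518, -0.164, 0.173], 0.77), ([0.495, -0.22, 0.172], 0.65), ([0.492, -0.407, 0.128], 0.65), ([0.475, -0.405, 0.129], 0.64), ([0.502, -0.198, 0.178], 0.6), ([0.508, -0.183, 0.173], 0.56), ([0.248, -0.342, 0.133], 0.54), ([0.382, 0.167, 0.008], 0.5), ([0.278, -0.361, 0.126], 0.49)]
top rest [([0.509, -0.19, 0.005], 0.89)]
top stand [([0.616, 0.103, 0.003], 0.58)]
top collar [([0.578, 0.092, 0.004], 0.62), ([0.673, -0.352, -0.002], 0.52)]
top tea [([0.585, 0.37, 0.006], 0.94)]
top cup [([0.685, -0.106, 0.003], 0.58)]
top bento [([0.384, 0.17, 0.004], 0.56)]
top tin [([0.674, -0.358, -0.002], 0.84), ([0.58, 0.092, -0.0], 0.35)]
```

View pics/side0.png

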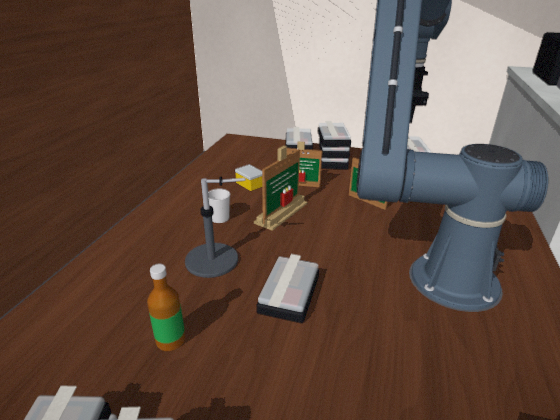

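View pics/top0.png

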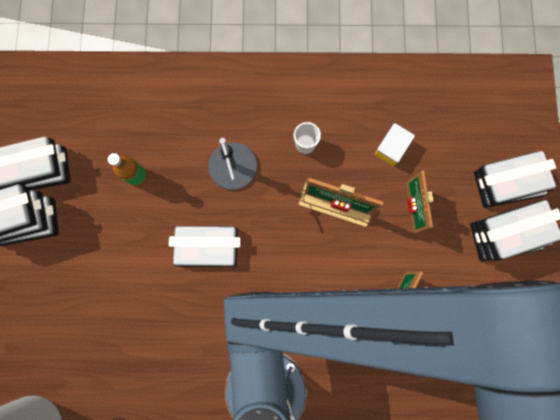

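```bash
cat > m.py <<'E'
from h import *
ps=robot.camera("side"); pt=robot.camera("top")
a=np.radians(-20); bx=np.array([np.cos(a),np.sin(a),0]); by=np.array([-np.sin(a),np.cos(a),0]); C=np.array([.5066,-.191,.008])
def onboard(p,uv,xo):
    c,d=ray(p,uv); t=((C+xo*bx-c)@bx)/(d@bx); X=c+t*d-C; return X@by,X[2]
for n,p in(("side",ps),("top",pt)):
    for q,xo in(("clip",-.02),("board",-.004)):
        for r in robot.outline_of(p,q)[:2]:
            m=r["region"].astype(np.uint8); ys,xs=np.nonzero(m)
            X=np.array([onboard(p,(x,y),xo) for x,y in zip(xs,ys)])
            print(n,q,round(r["score"],2),xs.mean(),ys.mean(),"y,z pct",np.percentile(X,[1,5,50,95,99],axis=0).round(3).T.tolist())
    px=p["pixels"].astype(int); red=(px[...,0]>110)&(px[...,1]<60)&(px[...,2]<60)
    ys,xs=np.nonzero(red); X=np.array([onboard(p,(x,y),-.02) for x,y in zip(xs,ys)]); k=(abs(X[:,0])<.1)&(abs(X[:,1]-.05)<.1)
    X=X[k]; print(n,"red",len(X),np.percentile(X,[1,5,50,95,99],axis=0).round(3).T.tolist())
    o=px.astype(np.uint8)[:,:,::-1]
    s=(o[140:260,170:330] if n=="side" else o[110:230,200:400]); cv2.imwrite(f"pics/{n}crop.png",cv2.resize(s,None,fx=4 ,fy=4,interpolation=cv2.INTER_CUBIC))
E
python3 m.py
```

```text
side clip 0.65 286.2099447513812 195.91160220994476 y,z pct [[-0.026, -0.025, 0.007, 0.034, 0.039], [0.036, 0.039, 0.064, 0.089, 0.093]]
side clip 0.53 219.2897822445561 204.72529313232832 y,z pct [[0.258, 0.264, 0.293, 0.321, 0.326], [0.11, 0.117, 0.163, 0.203, 0.208]]
side board 0.84 308.84447004608296 165.99308755760367 y,z pct [[-0.224, -0.216, -0.145, -0.084, -0.027], [0.013, 0.029, 0.104, 0.195, 0.206]]
side board 0.8 279.9024512256128 181.96848424212106 y,z pct [[-0.083, -0.072, 0.018, 0.099, 0.106], [0.018, 0.027, 0.111, 0.191, 0.216]]
side red 101 [[-0.092, -0.091, -0.061, 0.029, 0.029], [0.035, 0.04, 0.08, 0.109, 0.114]]
top clip 0.57 340.4114285714286 205.82285714285715 y,z pct [[-0.033, -0.03, -0.008, 0.015, 0.018], [0.043, 0.049, 0.104, 0.153, 0.158]]
top board 0.89 341.57551896921973 197.15246957766644 y,z pct [[-0.089, -0.081, -0.002, 0.083, 0.092], [-0.028, 0.013, 0.135, 0.226, 0.254]]
top board 0.77 409.73454545454547 279.65090909090907 y,z pct [[-0.741, -0.726, -0.6, -0.501, -0.491], [-1.901, -1.77, -1.221, -0.846, -0.791]]
top red 40 [[-0.03, -0.029, -0.004, 0.016, 0.017], [0.066, 0.075, 0.09, 0.131, 0.143]]
```

View pics/sidecrop.png

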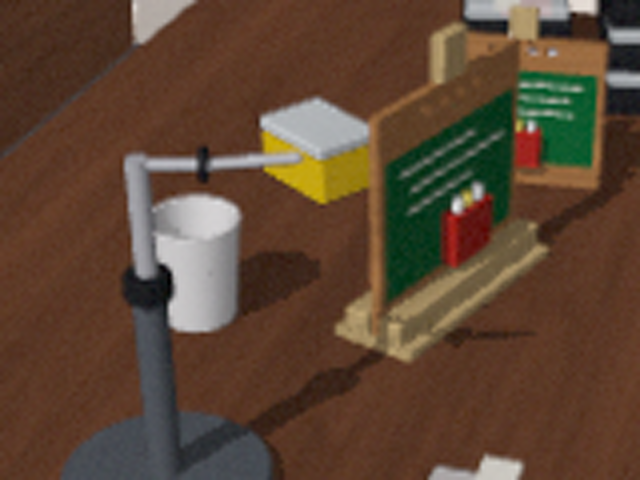

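View pics/topcrop.png

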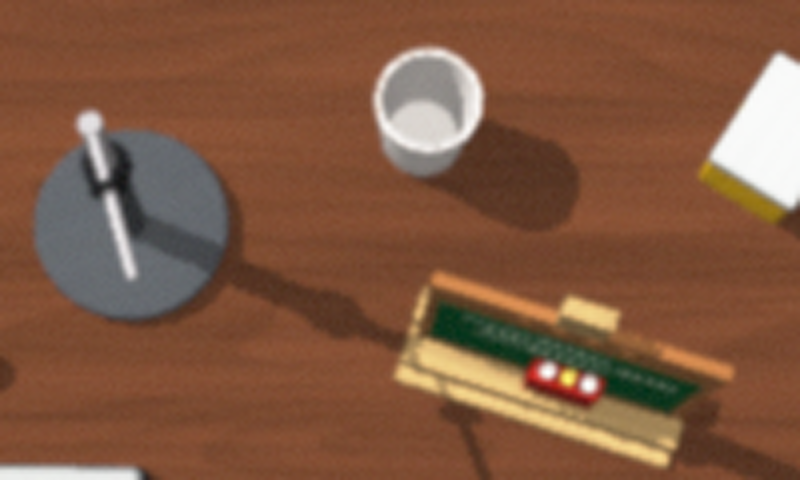

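```bash
python3 - <<'E'
from h import *
ps=robot.camera("side"); pt=robot.camera("top")
def M(p): return np.array(p["intrinsics"])@np.c_[cv2.Rodrigues(np.array(p["rvec"],float))[0],np.array(p["tvec"],float).ravel()]
def tri(a,b):
    X=cv2.triangulatePoints(M(ps),M(pt),np.array(a,float),np.array(b,float))[:,0]; X=X[:3]/X[3]
    return X.round(4), np.abs(proj(ps,X)-a).max().round(2)
for n,a,b in(("tip",(244.6,179.4),(232.7,178.5)),("collar",(220.7,180.5),(227.0,154.5)),("stemtop",(203.9,179.6),(222.4,140.5)),("tabtop mid",(170+448/4,140+28/4),(200+590/4,110+305/4))):
    print(n,tri(np.array(a),np.array(b)))
# height from side only, on plane x via collar xy
for uv,xy in(((244.6,179.4),(.523,.0715)),((220.7,180.5),(.578,.091))):
    c,d=ray(ps,uv); t=((np.array(xy)-c[:2])@d[:2])/(d[:2]@d[:2]); print((c+t*d).round(4))
E
```

```text
tip (array([0.5255, 0.0755, 0.2405]), np.float64(0.26))
collar (array([0.5825, 0.0902, 0.2369]), np.float64(0.98))
stemtop (array([0.6178, 0.1023, 0.2391]), np.float64(0.03))
tabtop mid (array([ 0.5114, -0.193 ,  0.2243]), np.float64(0.67))
[0.526  0.0727 0.239 ]
[0.5793 0.0916 0.2373]
```

```bash
cat > plan.py <<'E'
from h import *
from scipy.spatial.transform import Rotation as R
def plan(goal,yaw,step=.040,start=None):
    """world goal TCP, tool-x yaw deg -> n equal rows (shift in tool axes, turn)"""
    o=robot.get_obs(); p=np.array(o["position"]); r=R.from_quat(o["tool_rot"]).as_matrix()
    y0=np.degrees(np.arctan2(r[1,0],r[0,0]))
    if start is not None: p,y0=np.array(start[:3],float),start[3]
    print("at",p.round(4),"yaw",round(y0,2))
    d=np.array(goal)-p; dy=(yaw-y0+180)%360-180
    n=int(max(1,np.ceil(np.linalg.norm(d)/step),np.ceil(abs(dy)/7)))
    for i in range(n):
        a=np.radians(y0+dy*i/n); x=np.array([np.cos(a),np.sin(a)]); yv=np.array([np.sin(a),-np.cos(a)])
        s=d/n; print([round(s[:2]@x,4),round(s[:2]@yv,4),round(-s[2],4),round(-dy/n,2)])
E
python3 -c "
from plan import *
plan([.509,-.192,.27],70)"
```

```text
at [ 0.1684 -0.6019  0.2226] yaw 15.63
[np.float64(0.0313), np.float64(-0.0216), np.float64(-0.0034), np.float64(-3.88)]
[np.float64(0.0327), np.float64(-0.0195), np.float64(-0.0034), np.float64(-3.88)]
[np.float64(0.034), np.float64(-0.0172), np.float64(-0.0034), np.float64(-3.88)]
[np.float64(0.035), np.float64(-0.0149), np.float64(-0.0034), np.float64(-3.88)]
[np.float64(0.036), np.float64(-0.0125), np.float64(-0.0034), np.float64(-3.88)]
[np.float64(0.0367), np.float64(-0.01), np.float64(-0.0034), np.float64(-3.88)]
[np.float64(0.0373), np.float64(-0.0075), np.float64(-0.0034), np.float64(-3.88)]
[np.float64(0.0377), np.float64(-0.0049), np.float64(-0.0034), np.float64(-3.88)]
[np.float64(0.038), np.float64(-0.0024), np.float64(-0.0034), np.float64(-3.88)]
[np.float64(0.0381), np.float64(0.0002), np.float64(-0.0034), np.float64(-3.88)]
[np.float64(0.038), np.float64(0.0028), np.float64(-0.0034), np.float64(-3.88)]
[np.float64(0.0377), np.float64(0.0053), np.float64(-0.0034), np.float64(-3.88)]
[np.float64(0.0372), np.float64(0.0079), np.float64(-0.0034), np.float64(-3.88)]
[np.float64(0.0366), np.float64(0.0104), np.float64(-0.0034), np.float64(-3.88)]
```

servo_tool:
  rows: [-1,0.031,-0.022,-0.01,-3.9,-1,0.033,-0.019,-0.01,-3.9,-1,0.034,-0.017,-0.01,-3.9,-1,0.035,-0.015,-0.01,-3.9,-1,0.036,-0.0125,-0.01,-3.9]

```text
time: 2.02
position: [0.2908, -0.4541, 0.273]
tool_rot: [0.953, 0.303, 0.0, 0.0]
ft_force: [1.0, -0.3, -1.0]
grip_width: 0.0872
grip_force: 0.0
```

servo_tool:
  rows: [-1,0.037,-0.01,0,-3.9,-1,0.037,-0.0075,0,-3.9,-1,0.038,-0.005,0,-3.9,-1,0.038,-0.0025,0,-3.9,-1,0.038,0,0,-3.9]

```text
time: 2.43
position: [0.4122, -0.307, 0.2729]
tool_rot: [0.888, 0.46, 0.0, 0.0]
ft_force: [0.4, -0.7, 0.4]
grip_width: 0.0872
grip_force: 0.0
```

servo_tool:
  rows: [-1,0.038,0.003,0,-3.9,-1,0.038,0.005,0,-3.9,-1,0.037,0.008,0,-3.9,-1,0.037,0.01,0,-3.9,-1,0,0,0,0]

```text
time: 2.85
position: [0.5114, -0.1852, 0.2728]
tool_rot: [0.816, 0.579, 0.002, -0.0]
ft_force: [0.7, 0.7, 0.1]
grip_width: 0.0868
grip_force: 0.0
```

```bash
python3 -c "
from plan import *
plan([.509,-.192,.198],70)"
```

```text
at [ 0.5114 -0.1852  0.2728] yaw 70.7
[np.float64(-0.0036), np.float64(0.0), np.float64(0.0374), np.float64(0.35)]
[np.float64(-0.0036), np.float64(0.0), np.float64(0.0374), np.float64(0.35)]
```

servo_tool:
  rows: [-1,-0.0035,0,0.037,0.35,-1,-0.0035,0,0.037,0.35,-1,0,0,0,0,-1,0,0,0,0]

```text
time: 3.18
position: [0.5042, -0.1966, 0.1973]
tool_rot: [0.822, 0.57, -0.001, -0.002]
ft_force: [0.4, 0.0, 1.5]
grip_width: 0.0868
grip_force: 0.0
```

```bash
python3 - <<'E'
from h import *
o=robot.get_obs(); print(o["position"])
a=snap("side","g.png")["pixels"][100:260,200:360]; b=snap("top","g2.png")["pixels"][110:270,270:430]
cv2.imwrite("pics/grasp.png",cv2.resize(np.hstack([a,b])[:,:,::-1],None,fx=2.5,fy=2.5,interpolation=cv2.INTER_CUBIC))
E
```

```text
[ 0.50421187 -0.19657845  0.19727787]
```

View pics/grasp.png

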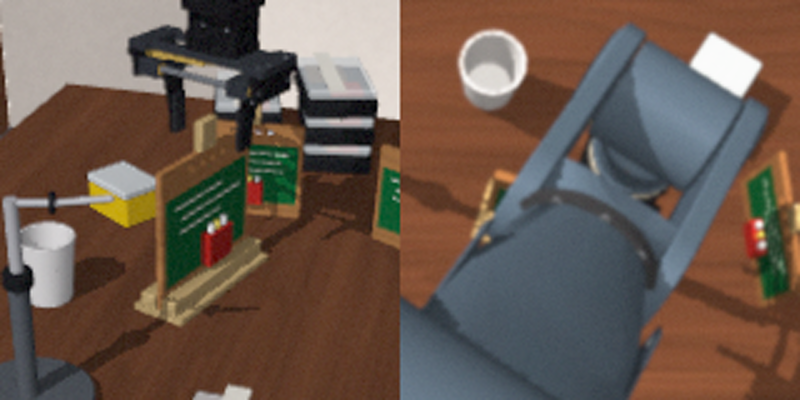

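servo_tool:
  rows: [-1,0.006,0.003,0,-0.5,-1,0,0,0,0,0.5,0,0,0,0,0.5,0,0,0,0,0.6,0,0,0,0]
  newtons: 10

```text
time: 3.7
position: [0.5107, -0.1926, 0.1992]
tool_rot: [0.819, 0.574, 0.0, 0.001]
ft_force: [-0.3, 0.3, 0.4]
grip_width: 0.0745
grip_force: 0.0
```

servo_tool:
  rows: [1,0,0,0,0,1,0,0,0,0,1,0,0,0,0,1,0,0,0,0,1,0,0,0,0]

```text
time: 4.12
position: [0.5105, -0.1926, 0.1985]
tool_rot: [0.819, 0.574, -0.0, -0.0]
ft_force: [0.1, 0.3, 0.5]
grip_width: 0.0418
grip_force: 0.0
```

servo_tool:
  rows: [1,0,0,0,0,1,0,0,0,0,1,0,0,0,0,1,0,0,0,0]

```text
time: 4.45
position: [0.5105, -0.1925, 0.1985]
tool_rot: [0.819, 0.574, -0.0, -0.0]
ft_force: [-0.2, -0.7, -0.2]
grip_width: 0.0149
grip_force: 0.0
```

servo_tool:
  rows: [1,0,0,0,0,1,0,0,0,0,1,0,0,0,0]

```text
time: 4.7
position: [0.5103, -0.1924, 0.1985]
tool_rot: [0.819, 0.574, -0.0, -0.0]
ft_force: [-1.0, 0.5, 0.0]
grip_width: 0.0125
grip_force: 9.9
```

servo_tool:
  rows: [1,0,0,0,0,1,0,0,0,0,1,0,0,0,0]
  newtons: 45

```text
time: 4.95
position: [0.5101, -0.1924, 0.1985]
tool_rot: [0.819, 0.574, -0.0, -0.0]
ft_force: [-1.5, 0.7, 1.3]
grip_width: 0.0118
grip_force: 44.8
```

servo_tool:
  rows: [1,0,0,-0.01,0,1,0,0,-0.02,0,1,0,0,-0.03,0,1,0,0,-0.03,0,1,0,0,-0.02,0]

```text
time: 5.37
position: [0.5115, -0.1928, 0.3112]
tool_rot: [0.819, 0.573, 0.001, 0.002]
ft_force: [1.4, 0.0, -4.7]
grip_width: 0.0121
grip_force: 44.9
```

```bash
python3 -c "
from plan import *
plan([.5110,-.1930,.309],70)"
```

```text
at [ 0.5115 -0.1928  0.3112] yaw 69.96
[np.float64(-0.0003), np.float64(-0.0004), np.float64(0.0022), np.float64(-0.04)]
```

```bash
python3 -c "
from plan import *
plan([.470,.0685,.2755],107.5,.03)"
```

```text
at [ 0.5115 -0.1928  0.3112] yaw 69.96
[np.float64(0.0257), np.float64(-0.0143), np.float64(0.004), np.float64(-4.17)]
[np.float64(0.0267), np.float64(-0.0124), np.float64(0.004), np.float64(-4.17)]
[np.float64(0.0275), np.float64(-0.0104), np.float64(0.004), np.float64(-4.17)]
[np.float64(0.0282), np.float64(-0.0084), np.float64(0.004), np.float64(-4.17)]
[np.float64(0.0287), np.float64(-0.0063), np.float64(0.004), np.float64(-4.17)]
[np.float64(0.0291), np.float64(-0.0042), np.float64(0.004), np.float64(-4.17)]
[np.float64(0.0293), np.float64(-0.0021), np.float64(0.004), np.float64(-4.17)]
[np.float64(0.0294), np.float64(0.0001), np.float64(0.004), np.float64(-4.17)]
[np.float64(0.0293), np.float64(0.0022), np.float64(0.004), np.float64(-4.17)]
```

servo_tool:
  rows: [1,0.0255,-0.014,0,-4.2,1,0.0265,-0.0125,0.004,-4.2,1,0.0275,-0.0105,0.004,-4.2,1,0.028,-0.0085,0.004,-4.2,1,0.0285,-0.006,0.004,-4.2]

```text
time: 5.78
position: [0.4865, -0.0467, 0.2924]
tool_rot: [0.7, 0.714, 0.0, -0.0]
ft_force: [1.3, 0.1, -4.8]
grip_width: 0.012
grip_force: 44.9
```

servo_tool:
  rows: [1,0.029,-0.004,0.004,-4.2,1,0.0295,-0.002,0.004,-4.2,1,0.0295,0,0.004,-4.2,1,0.0295,0.002,0.004,-4.0,1,0,0,0,0]

```text
time: 6.2
position: [0.4651, 0.0736, 0.2756]
tool_rot: [0.589, 0.808, 0.001, -0.004]
ft_force: [-1.9, 1.7, -4.3]
grip_width: 0.0119
grip_force: 45.0
```

servo_tool:
  rows: [1,0,0,0,0,1,0,0,0,0,1,0,0,0,0]

```text
time: 6.45
position: [0.4688, 0.0675, 0.2768]
tool_rot: [0.591, 0.807, 0.0, 0.001]
ft_force: [0.3, -0.1, -4.6]
grip_width: 0.0115
grip_force: 45.0
```

```bash
python3 - <<'E'
from plan import *
plan([.470,.0685,.2755],107.5)
P={}
for n in("side","top"):
    p=robot.camera(n); P[n]=p; cv2.imwrite(f"pics/{n}_a.png",p["pixels"][:,:,::-1])
    for q in("board","stand","hole1","collar"):
        print(n,q,[(np.round(r["at"],3).tolist(),round(r["score"],2)) for r in robot.place_of(p,q) if r["at"][1]>-.1])
    print(n,[(np.round(r["at"],3).tolist(),round(r["score"],2)) for r in robot.spot_in(p,"clip") if r["at"][1]>-.1])
u,v=proj(P["side"],[.49,.08,.22])[0].astype(int); print(u,v)
a=P["side"]["pixels"][v-75:v+105,u-120:u+120]; cv2.imwrite("pics/app.png",cv2.resize(a[:,:,::-1],None,fx=3.3,fy=3.3,interpolation=cv2.INTER_CUBIC)); print(u-120,v-75)
E
```

```text
at [0.4688 0.0675 0.2768] yaw 107.54
[np.float64(0.0006), np.float64(0.0015), np.float64(0.0013), np.float64(0.04)]
side board [([0.467, 0.07, 0.086], 0.72)]
side stand [([0.617, 0.101, 0.002], 0.98)]
side hole1 [([0.461, 0.078, 0.25], 0.86), ([0.459, 0.1, 0.254], 0.62)]
side collar [([0.578, 0.088, -0.002], 0.72)]
side [([0.474, 0.08, 0.154], 0.55)]
top board [([0.463, 0.07, 0.086], 0.8)]
top stand []
top hole1 [([0.472, 0.058, 0.254], 0.86), ([0.459, 0.096, 0.25], 0.75), ([0.478, 0.036, 0.249], 0.7)]
top collar []
top []
258 189
138 114
```

View pics/app.png

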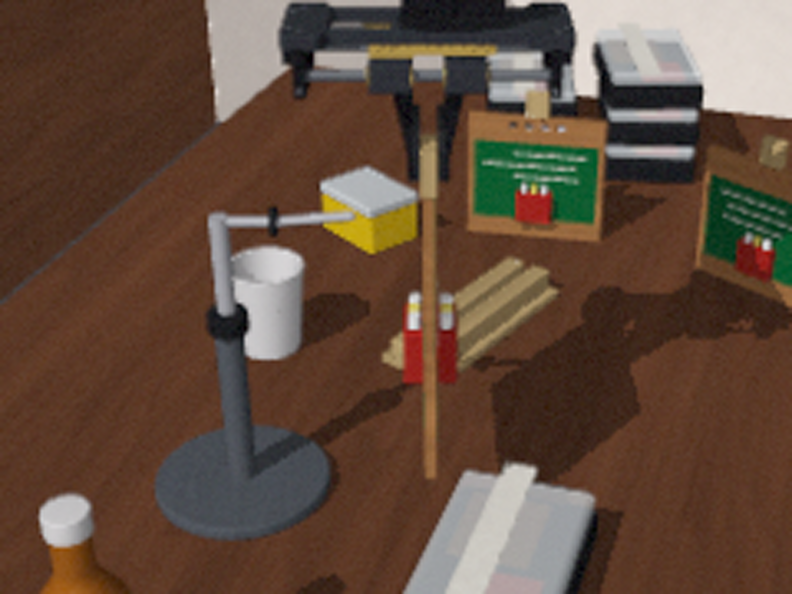

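```bash
python3 - <<'E'
import cv2
a=cv2.imread("pics/top_a.png")[90:230,170:350]; cv2.imwrite("pics/top_ac.png",cv2.resize(a,None,fx=4.2,fy=4.2,interpolation=cv2.INTER_CUBIC))
E
```

```text
(no output)
```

View pics/top_ac.png

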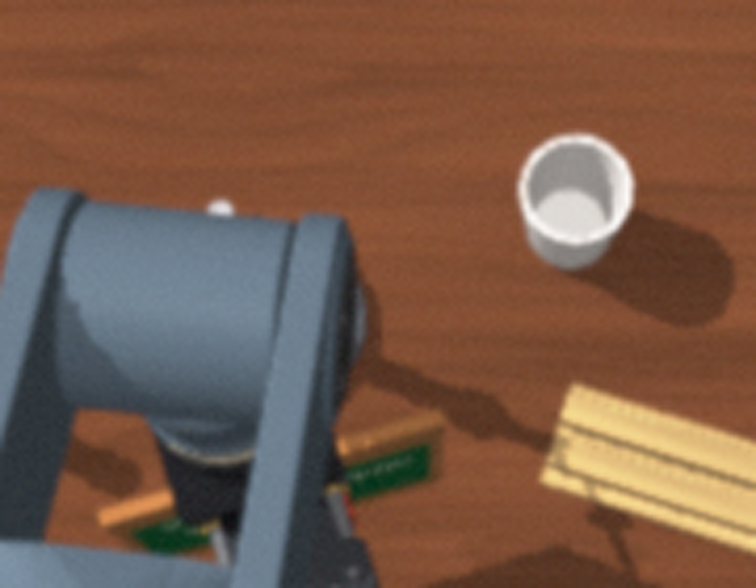

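```bash
python3 - <<'E'
from plan import *
p=robot.camera("top"); o=robot.get_obs(); T=np.array(o["position"]); print(T.round(4))
z=T[2]-.1905+.18
f=lambda u,v:(170+u/4.2,90+v/4.2)
L=onplane(p,f(103,519),2,z); R_=onplane(p,f(441,417),2,z); d=R_-L
print("ends",L.round(4),R_.round(4),"len",np.linalg.norm(d).round(4),"yaw normal",(np.degrees(np.arctan2(d[1],d[0]))+90).round(2))
m=(L+R_)/2; tx=np.array([-np.sin(np.radians(17.5)),np.cos(np.radians(17.5)),0]); print("mid",m.round(4),"offset tool x",((m-T)@tx).round(4))
A=onplane(p,(232.7,178.5),2,.240); B=onplane(p,(222.4,140.5),2,.239); d=B-A
print("rod",A.round(4),B.round(4),np.degrees(np.arctan2(d[1],d[0])).round(2),np.linalg.norm(d[:2]).round(4))
px=p["pixels"][138:142,:]
E
python3 - <<'E'
# sharper rod line from first top picture: bright grey pixels
import sys; sys.path.insert(0,'.')
import os; os.chdir('.')
from h import *
p=robot.camera("top"); g=cv2.imread("pics/top0.png").astype(int)[136:182,215:240]
for r in range(0,46,3):
    row=g[r].min(axis=1); w=np.clip(row-110,0,None)
    if w.sum()>0: u=(w*np.arange(25)).sum()/w.sum()+215; X=onplane(p,(u,136+r),2,.238); print(136+r,round(u,2),X.round(4)[:2],w.max())
E
```

```text
[0.4682 0.0682 0.2766]
ends [0.4394 0.156  0.2661] [ 0.496  -0.023   0.2661] len 0.1878 yaw normal 17.54
mid [0.4677 0.0665 0.2661] offset tool x -0.0014
rod [0.5261 0.0757 0.24  ] [0.6179 0.1023 0.239 ] 16.2 0.0955
139 221.94 [0.6219 0.1036] 108
142 221.85 [0.6145 0.1036] 109
145 222.93 [0.6072 0.1009] 108
148 223.74 [0.5999 0.0988] 108
151 224.72 [0.5926 0.0963] 101
154 225.24 [0.5853 0.0949] 65
160 227.24 [0.5709 0.0898] 111
163 227.9 [0.5636 0.088 ] 113
166 228.69 [0.5564 0.086 ] 113
169 229.6 [0.5492 0.0837] 110
172 230.62 [0.5421 0.0811] 103
175 231.44 [0.5349 0.079 ] 111
178 232.18 [0.5278 0.0771] 102
```

```bash
cat >> plan.py <<'E'
a0=np.radians(16.75); U=np.array([np.cos(a0),np.sin(a0)]); N=np.array([-np.sin(a0),np.cos(a0)])
def stat():
    o=robot.get_obs(); p=np.array(o["position"]); f=np.array(o["ft_force"])
    r=R.from_quat(o["tool_rot"]).as_matrix()
    print("t",round(o["time"],2),"u",(p[:2]@U).round(4),"n",(p[:2]@N).round(4),"z",p[2].round(4),"yaw",np.degrees(np.arctan2(r[1,0],r[0,0])).round(2),"f u,n,z",(f[:2]@U).round(1),(f[:2]@N).round(1),f[2].round(1),"mom",np.round(o["moment"],2),"w",round(o["grip_width"],4))
E
python3 -c "
from plan import *
stat()
plan([.5032,.0804,.2655],106.75,.015)"
```

```text
t 7.15 u 0.468 n -0.0696 z 0.2765 yaw 107.63 f u,n,z -0.4 -0.4 -3.1 mom [ 0.03 -0.13 -0.03] w 0.0118
at [0.4682 0.0682 0.2765] yaw 107.63
[np.float64(0.0003), np.float64(0.0124), np.float64(0.0037), np.float64(0.29)]
[np.float64(0.0004), np.float64(0.0124), np.float64(0.0037), np.float64(0.29)]
[np.float64(0.0005), np.float64(0.0124), np.float64(0.0037), np.float64(0.29)]
```

servo_tool:
  rows: [1,0.0005,0.012,0.0037,0.3,1,0.0005,0.012,0.0037,0.3,1,0.0005,0.012,0.0037,0.3,1,0,0,0,0,1,0,0,0,0]

```text
time: 7.57
position: [0.5028, 0.0807, 0.2647]
tool_rot: [0.596, 0.803, -0.0, -0.001]
ft_force: [-0.4, -0.9, -3.7]
grip_width: 0.0119
grip_force: 45.0
```

```bash
python3 - <<'E'
from plan import *
stat()
p=snap("side","s2.png"); a=p["pixels"][125:215,195:315]
cv2.imwrite("pics/s2c.png",cv2.resize(a[:,:,::-1],None,fx=6.6,fy=6.6,interpolation=cv2.INTER_CUBIC))
o=robot.get_obs(); T=np.array(o["position"])
def W(u,n,z): return [*(u*U+n*N),z]
t=np.dot(T[:2],U); n=np.dot(T[:2],N)
# near vertical edge of board (n+.095): points at hole height and at top
for nm,X in(("edge top",W(t,n+.095,T[2]-.0105)),("edge hole",W(t,n+.095,T[2]-.0255)),("hole",W(t,n-.011,T[2]-.0255)),("tip",W(.5216,-.079,.240)),("collar",W(.5776,-.079,.235))):
    q=proj(p,X)[0]; print(nm,q.round(1),"crop",((q-[195,125]+.5)*6.6-.5).round(0))
E
```

```text
t 7.57 u 0.5047 n -0.0677 z 0.2647 yaw 106.78 f u,n,z -0.7 -0.7 -3.7 mom [ 0.   -0.07  0.01] w 0.0119
edge top [250.6 195.4] crop [370. 467.]
edge hole [250.8 201.6] crop [371. 508.]
hole [253.2 179.9] crop [387. 365.]
tip [245.8 179.6] crop [338. 363.]
collar [222.3 181.4] crop [183. 375.]
```

View pics/s2c.png

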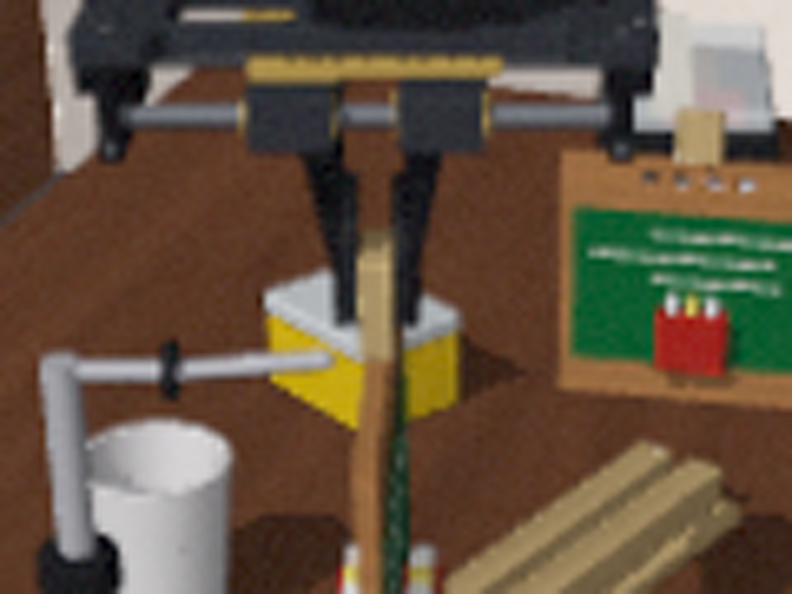

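servo_tool:
  rows: [1,0,0.003,-0.002,0,1,0,0.003,0,0,1,0,0.003,0,0,1,0,0.002,0,0,1,0,0,0,0]

```text
time: 8.03
position: [0.5133, 0.0835, 0.2677]
tool_rot: [0.597, 0.802, 0.0, 0.0]
ft_force: [0.3, -0.1, -3.6]
grip_width: 0.0118
grip_force: 45.0
```

servo_tool:
  rows: [1,0,0.0015,0,0,1,0,0.0015,0,0,1,0,0,0,0]

```text
time: 8.28
position: [0.5158, 0.0844, 0.2675]
tool_rot: [0.597, 0.802, 0.0, 0.0]
ft_force: [0.0, -0.8, -3.6]
grip_width: 0.0115
grip_force: 45.0
```

```bash
python3 -c "
from plan import *
stat()"
```

```text
t 8.28 u 0.5183 n -0.0679 z 0.2675 yaw 106.73 f u,n,z -0.2 -0.8 -3.6 mom [-0.04 -0.15 -0.02] w 0.0115
```

servo_tool:
  rows: [1,0,0.0015,0.0005,0,1,0,0.0015,0,0,1,0,0,0,0]

```text
time: 8.53
position: [0.5187, 0.0853, 0.2669]
tool_rot: [0.597, 0.802, 0.0, 0.0]
ft_force: [-0.5, 0.3, -4.2]
grip_width: 0.0119
grip_force: 45.0
```

servo_tool:
  rows: [1,0,0.0015,0,0,1,0,0.0015,0,0,1,0,0,0,0]

```text
time: 8.78
position: [0.5217, 0.0862, 0.267]
tool_rot: [0.597, 0.802, 0.0, 0.0]
ft_force: [0.1, -0.7, -3.7]
grip_width: 0.0117
grip_force: 45.0
```

```bash
python3 -c "
from plan import *
stat()"
```

```text
t 8.78 u 0.5244 n -0.0679 z 0.267 yaw 106.73 f u,n,z -0.1 -0.7 -3.7 mom [ 0.02 -0.04 -0.  ] w 0.0117
```

servo_tool:
  rows: [1,0,0.0015,0,0,1,0,0.0015,0.0003,0,1,0,0,0,0]

```text
time: 9.03
position: [0.5245, 0.087, 0.2666]
tool_rot: [0.597, 0.802, 0.0, 0.0]
ft_force: [-0.6, -0.4, -4.6]
grip_width: 0.0117
grip_force: 45.0
```

servo_tool:
  rows: [1,0,0.0015,0,0,1,0,0.0015,0.0003,0,1,0,0,0,0]

```text
time: 9.28
position: [0.5274, 0.0879, 0.2664]
tool_rot: [0.597, 0.802, 0.0, 0.0]
ft_force: [-0.5, 0.0, -4.0]
grip_width: 0.0118
grip_force: 45.0
```

```bash
python3 - <<'E'
from plan import *
stat()
p=snap("side","s3.png"); a=p["pixels"][125:215,195:315]
cv2.imwrite("pics/s3c.png",cv2.resize(a[:,:,::-1],None,fx=6.6,fy=6.6,interpolation=cv2.INTER_CUBIC))
E
```

```text
t 9.28 u 0.5304 n -0.0679 z 0.2664 yaw 106.73 f u,n,z -0.5 0.2 -4.0 mom [-0.   -0.12  0.06] w 0.0118
```

View pics/s3c.png

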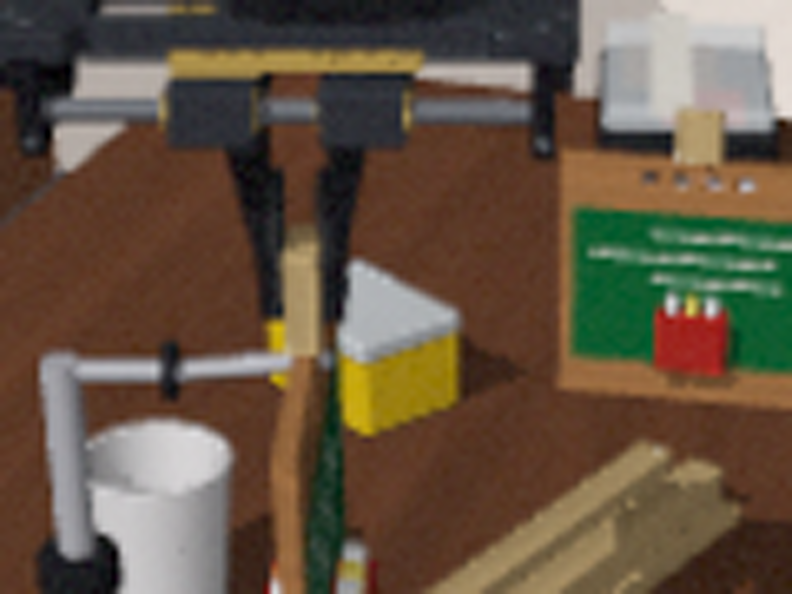

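servo_tool:
  rows: [1,0,0.0025,0.0002,0,1,0,0.0025,0.0002,0,1,0,0.0025,0.0002,0,1,0,0.0025,0.0002,0,1,0,0,0,0]

```text
time: 9.75
position: [0.5374, 0.0908, 0.2655]
tool_rot: [0.597, 0.802, 0.0, 0.0]
ft_force: [0.3, -1.6, -4.0]
grip_width: 0.0119
grip_force: 45.0
```

servo_tool:
  rows: [1,0,0.0025,0.0002,0,1,0,0.0025,0.0002,0,1,0,0.0025,0.0002,0,1,0,0.0025,0.0002,0,1,0,0,0,0]

```text
time: 10.17
position: [0.5469, 0.0937, 0.2647]
tool_rot: [0.597, 0.802, 0.0, 0.0]
ft_force: [0.9, 0.1, -4.1]
grip_width: 0.0118
grip_force: 45.0
```

```bash
python3 -c "
from plan import *
stat()"
```

```text
t 10.17 u 0.5507 n -0.0679 z 0.2647 yaw 106.73 f u,n,z 0.9 -0.1 -4.1 mom [ 0.02 -0.11  0.01] w 0.0118
```

servo_tool:
  rows: [1,0,0.0025,0.0002,0,1,0,0.0025,0.0002,0,1,0,0.0025,0.0002,0,1,0,0.0025,0.0002,0,1,0,0,0,0]

```text
time: 10.58
position: [0.5564, 0.0966, 0.2639]
tool_rot: [0.597, 0.802, 0.0, 0.0]
ft_force: [0.2, 0.1, -4.0]
grip_width: 0.0116
grip_force: 45.0
```

servo_tool:
  rows: [1,0,0.002,0.0002,0,1,0,0.002,0.0002,0,1,0,0.002,0.0002,0,1,0,0,0,0]

```text
time: 10.92
position: [0.562, 0.0983, 0.2633]
tool_rot: [0.597, 0.802, 0.0, 0.0]
ft_force: [0.7, 0.9, -4.5]
grip_width: 0.012
grip_force: 45.0
```

```bash
python3 -c "
from plan import *
stat()"
```

```text
t 10.92 u 0.5665 n -0.0679 z 0.2633 yaw 106.73 f u,n,z 1.0 0.7 -4.5 mom [ 0.   -0.12  0.01] w 0.012
```

Now feel for the collar in 1 mm steps.

servo_tool:
  rows: [1,0,0.001,0.0001,0,1,0,0.001,0.0001,0,1,0,0.001,0,0,1,0,0.001,0.0001,0,1,0,0,0,0]

```text
time: 11.33
position: [0.5656, 0.0994, 0.2631]
tool_rot: [0.597, 0.802, 0.0, 0.0]
ft_force: [0.9, 1.6, -3.3]
grip_width: 0.0118
grip_force: 45.0
```

servo_tool:
  rows: [1,0,0.001,0,0,1,0,0.001,0.0001,0,1,0,0,0,0]

```text
time: 11.58
position: [0.5675, 0.1, 0.263]
tool_rot: [0.597, 0.802, 0.0, 0.0]
ft_force: [0.2, 0.2, -4.2]
grip_width: 0.012
grip_force: 45.0
```

```bash
python3 -c "
from plan import *
stat()"
```

```text
t 11.58 u 0.5722 n -0.0678 z 0.263 yaw 106.73 f u,n,z 0.3 0.2 -4.2 mom [ 0.04 -0.07 -0.05] w 0.012
```

servo_tool:
  rows: [1,0,0.001,0,0,1,0,0,0,0]

```text
time: 11.75
position: [0.5683, 0.1002, 0.263]
tool_rot: [0.597, 0.802, 0.0, 0.0]
ft_force: [0.8, 0.7, -3.3]
grip_width: 0.0118
grip_force: 45.0
```

servo_tool:
  rows: [1,0,0.001,0.0001,0,1,0,0,0,0]

```text
time: 11.92
position: [0.5693, 0.1005, 0.2628]
tool_rot: [0.597, 0.802, 0.0, 0.0]
ft_force: [-0.4, 0.6, -4.8]
grip_width: 0.0114
grip_force: 45.0
```

servo_tool:
  rows: [1,0,0.0007,0.0001,0,1,0,0,0,0]

```text
time: 12.08
position: [0.5694, 0.1006, 0.2626]
tool_rot: [0.597, 0.802, -0.0, -0.0]
ft_force: [-0.5, -0.5, -3.3]
grip_width: 0.0111
grip_force: 45.0
```

```bash
python3 -c "
from plan import *
stat()"
```

```text
t 12.08 u 0.5742 n -0.0678 z 0.2626 yaw 106.74 f u,n,z -0.7 -0.4 -3.3 mom [-0.06  0.07 -0.01] w 0.0111
```

servo_tool:
  rows: [1,0,0.0005,0,0,1,0,0,0,0]

```text
time: 12.25
position: [0.5694, 0.1006, 0.2626]
tool_rot: [0.597, 0.802, -0.001, -0.001]
ft_force: [-2.9, -1.5, -2.7]
grip_width: 0.0116
grip_force: 45.0
```

servo_tool:
  rows: [1,0,0,0.001,0,1,0,0,0.0005,0,1,0,0,0,0]

```text
time: 12.5
position: [0.5695, 0.1007, 0.2609]
tool_rot: [0.597, 0.802, -0.001, -0.001]
ft_force: [-4.2, -1.2, -2.9]
grip_width: 0.0117
grip_force: 45.0
```

```bash
python3 -c "
from plan import *
stat()"
```

```text
t 12.5 u 0.5743 n -0.0677 z 0.2609 yaw 106.73 f u,n,z -4.4 0.0 -2.9 mom [-0.2   0.58  0.02] w 0.0117
```

servo_tool:
  rows: [1,0,-0.0006,0.0003,0,1,0,0,0.0004,0,1,0,0,0,0]

```text
time: 12.75
position: [0.5694, 0.1007, 0.2605]
tool_rot: [0.597, 0.802, -0.0, -0.0]
ft_force: [-3.7, -1.0, -2.6]
grip_width: 0.0118
grip_force: 45.0
```

servo_tool:
  rows: [1,0,0,0.0005,0,1,0,0,0,0]

```text
time: 12.92
position: [0.5695, 0.1007, 0.2603]
tool_rot: [0.597, 0.802, -0.0, -0.0]
ft_force: [-4.5, -0.5, -0.7]
grip_width: 0.0115
grip_force: 45.0
```

servo_tool:
  rows: [1,0,0,0.0005,0,1,0,0,0,0]

```text
time: 13.08
position: [0.5695, 0.1007, 0.2602]
tool_rot: [0.597, 0.802, -0.0, -0.0]
ft_force: [-5.5, -1.0, 1.9]
grip_width: 0.0118
grip_force: 45.0
```

```bash
python3 -c "
from plan import *
stat()"
```

```text
t 13.08 u 0.5743 n -0.0677 z 0.2602 yaw 106.74 f u,n,z -5.6 0.6 1.9 mom [-0.25  0.87 -0.04] w 0.0118
```

servo_tool:
  rows: [1,0,-0.0006,-0.0006,0,1,0,0,0,0,1,0,0,0,0]
  newtons: 10

```text
time: 13.33
position: [0.5694, 0.1006, 0.2603]
tool_rot: [0.597, 0.802, 0.0, 0.0]
ft_force: [-3.3, -0.3, -1.1]
grip_width: 0.0122
grip_force: 10.0
```

servo_tool:
  rows: [1,0,0,0,0,1,0,0,0,0,1,0,0,0,0]
  newtons: 3

```text
time: 13.58
position: [0.5696, 0.1006, 0.2603]
tool_rot: [0.597, 0.802, 0.0, 0.0]
ft_force: [-2.2, -0.2, -0.7]
grip_width: 0.0122
grip_force: 3.0
```

```bash
python3 -c "
from plan import *
stat()"
```

```text
t 13.58 u 0.5744 n -0.0678 z 0.2603 yaw 106.73 f u,n,z -2.2 0.4 -0.7 mom [ 0.01  0.33 -0.02] w 0.0122
```

servo_tool:
  rows: [0.3,0,0,0,0,0.3,0,0,0,0,0.3,0,0,0,0,0.3,0,0,0,0,0.3,0,0,0,0]

```text
time: 14.0
position: [0.5697, 0.1005, 0.2605]
tool_rot: [0.597, 0.802, 0.0, 0.001]
ft_force: [-0.1, 0.4, 0.0]
grip_width: 0.0293
grip_force: 0.0
```

servo_tool:
  rows: [0.3,0,0,0,0,0.3,0,0,-0.005,0,0.3,0,0,-0.015,0,0.3,0,0,-0.02,0,0.3,0,0,-0.03,0]

```text
time: 14.42
position: [0.5676, 0.1005, 0.3289]
tool_rot: [0.597, 0.802, -0.002, -0.002]
ft_force: [-0.5, -0.3, -0.4]
grip_width: 0.0306
grip_force: 0.0
```

servo_tool:
  rows: [0.3,0,0,-0.03,0,0.3,0,-0.03,-0.02,0,0.3,0,-0.04,0,0,0.3,0,-0.04,0,0,0.3,0,0,0,0]

```text
time: 14.83
position: [0.4551, 0.0686, 0.3795]
tool_rot: [0.597, 0.802, -0.003, -0.003]
ft_force: [0.2, 0.6, -0.4]
grip_width: 0.0308
grip_force: 0.0
```

```bash
python3 - <<'E'
from plan import *
stat()
p=snap("side","e1.png"); a=p["pixels"][125:270,170:320]
q=robot.camera("top"); b=q["pixels"][100:245,170:320]
cv2.imwrite("pics/e.png",cv2.resize(np.hstack([a,b])[:,:,::-1],None,fx=2.6,fy=2.6,interpolation=cv2.INTER_CUBIC))
for P in(p,q):
  for n in("board","hole1","stand"):
    for r in robot.place_of(P,n):
      x=np.array(r["at"])
      if x[1]>-.1: print(n,round(r["score"],2),x.round(3),"stand u,n",(x[:2]@U-.6196).round(3),(x[:2]@N+.079).round(3))
E
```

```text
t 14.83 u 0.4556 n -0.0655 z 0.3795 yaw 106.71 f u,n,z 0.4 0.5 -0.4 mom [ 0.01 -0.11 -0.04] w 0.0308
board 0.55 [0.586 0.376 0.   ] stand u,n 0.049 0.27
hole1 0.97 [0.56  0.131 0.232] stand u,n -0.046 0.043
hole1 0.92 [0.571 0.091 0.234] stand u,n -0.046 0.001
hole1 0.7 [0.58  0.074 0.236] stand u,n -0.043 -0.017
hole1 0.61 [0.565 0.111 0.231] stand u,n -0.047 0.022
stand 0.75 [0.611 0.103 0.001] stand u,n -0.005 0.002
board 0.83 [0.566 0.093 0.069] stand u,n -0.051 0.005
hole1 0.96 [0.578 0.066 0.234] stand u,n -0.047 -0.025
```

View pics/e.png

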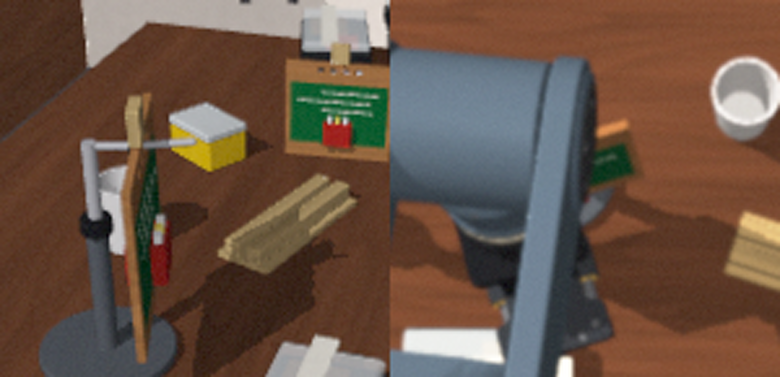

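servo_tool:
  rows: [0.3,0,-0.02,0,0,0.3,0,0,0,0,0.3,0,0,0,0,0.3,0,0,0,0,0.3,0,0,0,0]

```text
time: 15.65
position: [0.4456, 0.0632, 0.3802]
tool_rot: [0.597, 0.802, 0.0, 0.0]
ft_force: [-0.4, -0.5, 0.1]
grip_width: 0.0304
grip_force: 0.0
```

```bash
python3 - <<'E'
from plan import *
L=None
for i in range(80):
    g=robot.camera("side")["pixels"][125:270,170:260].astype(int)
    if i%8==0:
        if L is not None: print(i,np.abs(g-L).mean().round(2),(np.abs(g-L).max(2)>40).sum())
        L=g
p=robot.camera("side")
for r in robot.place_of(p,"hole1"):
    x=np.array(r["at"])
    if x[1]>-.1: print(round(r["score"],2),x.round(3),(x[:2]@U-.6196).round(3),(x[:2]@N+.079).round(3))
stat()
E
```

```text
8 2.54 0
16 2.55 0
24 2.51 0
32 2.52 0
40 2.53 0
48 2.53 0
56 2.52 0
64 2.52 0
72 2.54 0
0.85 [0.567 0.111 0.232] -0.045 0.022
0.7 [0.578 0.072 0.234] -0.045 -0.019
0.68 [0.558 0.132 0.234] -0.048 0.045
t 19.75 u 0.4439 n -0.0677 z 0.3802 yaw 106.73 f u,n,z -0.2 -0.1 -0.6 mom [-0.06 -0.09 -0.04] w 0.0307
```

Still (only noise between frames), home, and hung by the intended hole.

```bash
python3 -c "
from rig import robot
print(robot.hand_in())"
```

```text
the job is handed in; nothing more can be done
None
```

The green board hangs released and still on the stand's hook, about flush with the collar to camera accuracy, by the inner hole nearest the chalk holder (second from the board's right-hand end, seen from the robot), and the job is handed in; no verdict came back.

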